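Unload one tube from the angled centrifuge rotor

TASK

The run is over: draw the centrifuge tube on the far side of the rotor straight out along its sloping hole and, once it is out, bring it upright so that the layer at its tip can be looked at. Finish while still holding it upright and still in the gripper, cap up, with its tip at least 5 cm above the rotor's rim. Do not tip it further over than it already leans, and leave the other tubes, the rack, the bottles and the rotor's lid where they are.

Things in the scene. Friction and masses are not known exactly. Their poses are not given: they have to be found in the camera images.
- rotor: Dark aluminium fixed-angle rotor, 280 mm across, on a low grey stand; both are one heavy fixed thing. Origin on the bench under its centre, z up. Six straight round holes 60 degrees apart, the first towards the rotor's +x. Only the +x hole (on the far side from the robot, up to 40 degrees to its left or right) and the opposite -x hole hold a tube; the four others are empty.
- tube: The tube to draw: closed 50 mL tube of whitish plastic with conical tip and green ribbed cap, 40 to 75 g, in the rotor's +x hole. Origin at the end of its tip, z along the tube to the cap. 116 mm long: tip cone 8 mm wide growing to 29 mm at 16 mm, round body 29 mm wide up to 101 mm, then the cap, 35 mm wide. It lies loose in the hole, 1 mm play all round, its tip on the floor.
- tube_cap (a point): Middle of the tube's cap, on the tube's axis, 109 mm from the tip. At the start the tube leans 45 degrees, cap up and towards the rotor axis; 33 mm of its body shows between hole and cap. It comes out along its own z and is clear of the hole after 68 mm. No tube is beside it, so its two sides are free.
- tube_tip (a point): Centre of the end of the tube's conical tip (the tube's origin).
- seat (a point): Centre of the floor of the +x hole, where the tube's tip rests: in the rotor frame 128 mm towards +x and 32 mm high. From here the hole, 31 mm wide and 68 mm deep, runs at 45 degrees up and towards the rotor axis; its mouth is 80 mm from that axis and 80 mm high.
- rim (a point): Point on the rotor axis at the height of the rotor's rim, 98 mm above the bench. The rim is round, 196 mm across; inside it is a bowl whose face slopes down at 45 degrees towards the middle (the face's height equals its distance from the rotor axis), to a steel floor 50 mm high with a hub in the middle, 48 mm across and 64 mm high.
- counter_tube: The same kind of tube in the opposite (-x, near) hole, leaning the other way; its cap reaches 127 mm high. It stays. Origin and axes as for the tube.
- rotor_lid: The rotor's loose lid, lying on the bench: disc 208 mm wide with a knob, 41 mm high. Origin under its centre. Stays.
- rack: White tube rack 88 x 142 mm, 66 mm high, on the bench; with its two tubes it reaches 122 mm high. Origin under its centre. Stays.
- rack_tube_a: Tube of the same kind standing upright in the rack. Origin at its tip. Stays.
- rack_tube_b: Another such tube standing in the rack. Origin at its tip. Stays.
- white_bottle: White plastic bottle, 60 mm wide, about 125 mm high. Origin under its centre. Stays.
- amber_bottle: Amber bottle with blue cap, 68 mm wide, about 135 mm high. Origin under its centre. Stays.
There are look-alikes about, which are no part of the job. What is shaped like the tube but brown or red is not meant.

How it is judged (in metres and radians):
On the way:
1. the tube is drawn clear of its hole while still leaning as the hole does (distance between tube_tip and seat above 0.066 m and angle between tube's own z axis and vertical above 0.5 rad and contact force between the fingers and tube above 0.5 N), for 0.05 s.
At the end, for the whole second after the job is handed in: The tube hangs still in the gripper, upright with cap up within 10 degrees, its tip at least 50 mm above the rotor's rim, carried by the fingers alone and clear of the rotor; the counter tube is within 15 mm and rack, its tubes, bottles and lid within 30 mm of where they started (angle between tube's own z axis and vertical below 0.175 rad and z of tube_tip in the frame of rim above 0.05 m and contact force between the fingers and tube above 0.5 N and contact force between tube and rotor below 0.05 N and linear speed of tube below 0.03 m/s and angular speed of tube below 0.2 rad/s and distance of counter_tube from where it was at the start of the episode below 0.015 m and distance of each of rack_tube_a, rack_tube_b, rack, rotor_lid, white_bottle, amber_bottle from where it was at the start of the episode below 0.03 m); the arm keeps its last pose, push and grip.
It fails at once if the tube is tipped further over, past 63 degrees from upright (angle between tube's own z axis and vertical above 1.1 rad).
It fails at once if the opposite tube is pulled or knocked up in its hole (distance of counter_tube from where it was at the start of the episode above 0.015 m).
It fails at once if the rack, a tube in it, a bottle or the lid is knocked away (distance of any of rack, rack_tube_a, rack_tube_b, rotor_lid, white_bottle, amber_bottle from where it was at the start of the episode above 0.03 m).
It also fails if it takes over 35 s, if anything falls off the work surface, if the arm or the gripper's body presses on something with over 40 N, if the wrist force passes 120 N, or if a joint passes its speed limit or range.

ROBOT

A 6-joint arm with a two-finger parallel gripper is mounted at the origin on the work surface. World frame = base frame: x ahead of the robot, y to its left, z up, the work surface at z = 0. Lengths are in mm, angles in rad, forces in N, time in s.
With the tool pointing down it reaches from about 350 to 1000 mm from the base axis. Payload 7.1 kg.
Tool frame: the origin (TCP) lies at the very end of the fingers, on their centre line; the grasp point (between the pads) lies 19 mm behind it; x points along the fingers, z is the direction in which the jaws open and shut, and the axes are right-handed (so a half turn about x gives the same grasp; the last joint's range is limited). The gripper opens to 85 mm and grips with 20 to 120 N. Pads are 22 mm wide; open, the fingers measure 114 mm over their backs; the gripper's body (76 mm by 85 mm) begins 54 mm behind the grasp point. The pads swing forward as they close: fully open they stand 13 mm farther back than shut.
Start: joints at [-1.165, 0.423, 1.63, -0, 1.089, -0.019], TCP at [257.602, -569.426, 231.319] pointing down, gripper open.
Joint ranges: [-3, 3], [-0.9, 2.11], [0.09, 2.58], [-1.31, 4.45], [0.11, 2.69], [-2.54, 2.54]. Speed limits (rad/s): [2.39, 2.39, 3.01, 3.14, 3.14, 3.14].

INTERFACE

Orientations are given as a unit quaternion [w, x, y, z].
In Python, from rig import r gives the robot as it stands.
- The arm moves only by the shell command python3 -m jog 'ROWS' [FORCE]. ROWS is text: rows parted by semicolons, each of 7 numbers parted by spaces: the shift along the tool's x, y, z normalised to -1 to 1, where 1 is 20 mm, then the turn, a rotation vector about the tool's x, y, z normalised to -1 to 1, where 1 is 0.12 rad, then the gripper command: -1 is fully open, 1 is shut, values between are in proportion. A call has 1 to 20 rows; each row shifts and turns the commanded pose from where the row before left it, along the tool's axes as they then stand; what a row does not reach is not made up. A row lasts 1/8 s, in which the tool goes at most 62.5 mm and 10.7 degrees, less where a joint would pass 70% of its speed; a pose out of reach is approached as far as the arm can. A call with a number of a shift or a turn outside -1 to 1 is refused whole. A call with a gripper value outside its range is refused whole. The fingers move at their own pace and stop on an object; FORCE is the grip in N (left out, the last holds). Time passes only in rows, so rows that do not move let the fingers close. It gives the time, the measured TCP pose, the force and the opening at its end, in the units of the state.
- r.sense(): the state, without advancing time (a new reading comes with each control period).
- r.capture(name): name is "scene" or "top" or "wrist"; returns a dict with "frame" (384x512x3 uint8, red, green, blue), "mtx" (3x3 intrinsics, pixels), "cam_to_world" (4x4, takes a point from camera to world coordinates). Camera axes: x right, y up, looking along -z (the intrinsics and any distortion apply to the point x, -y, -z); pixel columns grow to the right and rows downward; lengths in mm; the calibration is good to about 2 mm. A picture is of the moment at which its call begins. There is no depth.
- r.hand_in(): hands the job in, once; it reports no verdict.
The state is a dict: "time": time; "joints": joint angles; "qvel": joint speeds; "effort": joint torques, N m; "tool_pos": TCP position; "tcp_rot": TCP orientation; "wrist_force": force on the tool from outside, world axes, zero at the start; "ft_torque": the same for the moment, N m; "grip_width": finger opening in mm.
Only numpy, scipy, OpenCV 4.12 (cv2) and the standard library are available. Lean on these libraries where they do the work, as an engineer would, in place of code of your own. Each camera call takes 0.05 s, during which the arm holds its last target.

## Working session

There is one attempt and no reset: what is moved stays moved. The work goes in short steps, Python scripts to look and compute and a shell command to move; the robot and the scene stay as the last step left them, time stands still between calls to the robot, and variables do not carry over. Pictures are saved under pics/ and viewed, and the job is handed in when it is done.

```bash
ls; mkdir -p pics
python3 - <<'E'
from rig import r
import cv2,numpy as np
print(r.sense())
for n in ["scene","top","wrist"]:
    c=r.capture(n); cv2.imwrite(f"pics/{n}0.png",c["frame"][:,:,::-1]); print(n,c["mtx"].round(1).tolist(),c["cam_to_world"].round(3).tolist(),[k for k in c])
E
```

```text
pics
{'time': 0.0, 'joints': array([-1.16501796e+00,  4.23829850e-01,  1.63069991e+00,  1.33450808e-07,
        1.08859386e+00, -1.90016991e-02]), 'qvel': array([ 0.00031868,  0.00239481, -0.00018814, -0.00077559, -0.00082588,
        0.00049902]), 'effort': array([ 2.90881049e-03, -5.57372296e+01, -2.81737876e+01,  7.08921050e-06,
        7.22075289e-03, -5.13978875e-05]), 'tool_pos': array([ 257.38081846, -568.940764  ,  230.54865615]), 'tcp_rot': array([ 0.59371403,  0.38366853,  0.59461232, -0.38306436]), 'wrist_force': array([0.47187313, 0.79964324, 0.80627907]), 'ft_torque': array([-0.00763855,  0.01799255,  0.01878575]), 'grip_width': 85.78703921420703}
scene [[357.3, 0.0, 255.9], [0.0, 357.3, 184.4], [0.0, 0.0, 1.0]] [[0.672, -0.425, 0.606, 1318.207], [0.74, 0.402, -0.539, -684.939], [-0.015, 0.811, 0.584, 804.559], [0.0, 0.0, 0.0, 1.0]] ['frame', 'mtx', 'cam_to_world']
top [[448.9, 0.0, 246.5], [0.0, 448.9, 189.6], [0.0, 0.0, 1.0]] [[-0.004, 0.994, -0.107, 418.35], [-1.0, -0.005, -0.004, -20.509], [-0.004, 0.107, 0.994, 1576.685], [0.0, 0.0, 0.0, 1.0]] ['frame', 'mtx', 'cam_to_world']
wrist [[273.7, 0.0, 253.6], [0.0, 273.7, 192.1], [0.0, 0.0, 1.0]] [[0.411, 0.88, 0.237, 316.415], [-0.911, 0.398, 0.105, -542.38], [-0.002, -0.26, 0.966, 373.64], [0.0, 0.0, 0.0, 1.0]] ['frame', 'mtx', 'cam_to_world']
```

View pics/scene0.png

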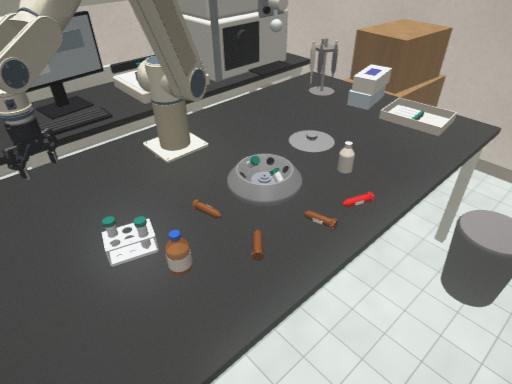

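View pics/top0.png

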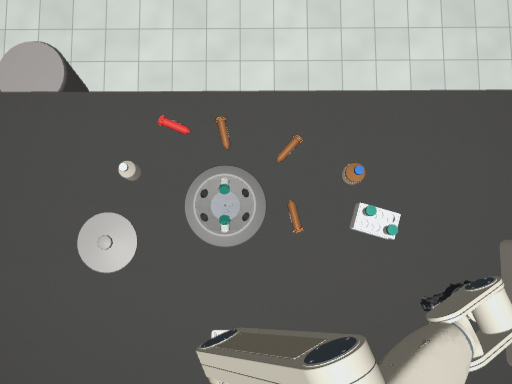

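Run:
```python
import cv2
a=cv2.imread("pics/top0.png")[155:255,175:275]; cv2.imwrite("pics/topc.png",cv2.resize(a,None,fx=6,fy=6,interpolation=cv2.INTER_CUBIC))
a=cv2.imread("pics/scene0.png")[145:205,215:315]; cv2.imwrite("pics/scc.png",cv2.resize(a,None,fx=8,fy=8,interpolation=cv2.INTER_CUBIC))
```

```text
(no output)
```

View pics/topc.png

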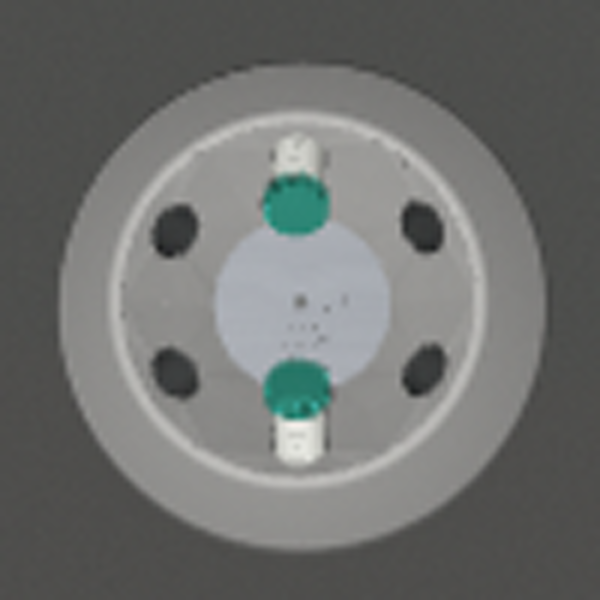

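View pics/scc.png

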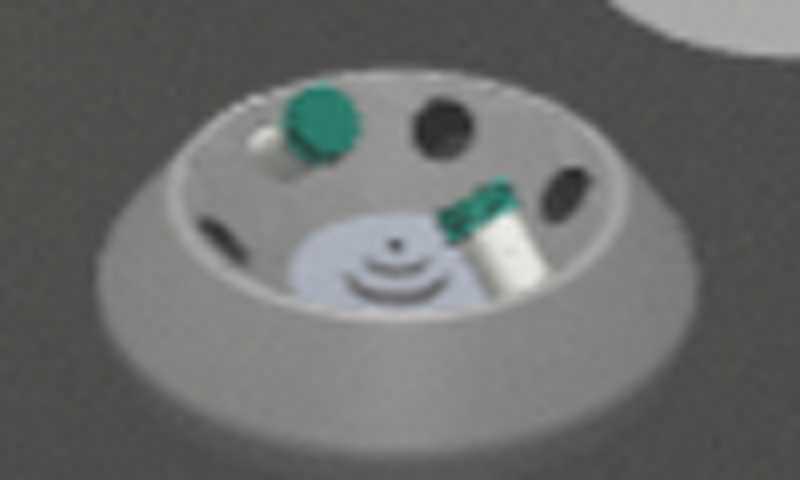

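```bash
cat > h.py <<'E'
import numpy as np
from rig import r
C={}
def cam(n):
    c=r.capture(n); return c["mtx"],c["cam_to_world"],c["frame"]
def ray(c,u,v,z):
    K,T=c[0],c[1]; d=np.array([(u-K[0,2])/K[0,0],-(v-K[1,2])/K[1,1],-1.]); d=T[:3,:3]@d; o=T[:3,3]
    return o+d*(z-o[2])/d[2]
def proj(c,p):
    K,T=c[0],c[1]; q=T[:3,:3].T@(np.array(p)-T[:3,3]); return np.array([K[0,0]*q[0]/-q[2]+K[0,2], K[1,1]*-q[1]/-q[2]+K[1,2]])
E
python3 - <<'E'
from h import *
t=cam("top");s=cam("scene")
f=lambda x,y:(175+x/6-.5+1/12,155+y/6-.5+1/12)
g=lambda x,y:(215+x/8-.44,145+y/8-.44)
np.set_printoptions(precision=1,suppress=True)
print("rim",ray(t,*f(298.5,299.5),98), "size",ray(t,*f(110,299.5),98)-ray(t,*f(487,299.5),98),ray(t,*f(298.5,112),98)-ray(t,*f(298.5,487),98))
for p in [(176,230),(423,226),(175,372),(424,370)]: print("hole",ray(t,*f(*p),80))
print("cap far",ray(t,*f(296,205),112),"near",ray(t,*f(297,388),112))
print("scene rim",ray(s,*g(398,195),98)); print("scene cap",ray(s,*g(478,212),109), "cap near",ray(s,*g(322,122),112))
# scene rim extremes
R=ray(t,*f(298.5,299.5),98); 
for a in np.arange(0,6.28,np.pi/2):
    q=proj(s,R+98*np.array([np.cos(a),np.sin(a),0])); print((q-[215,145]+.44)*8)
E
```

```text
rim [528.6  58.2  98. ] size [  0.9 207.5   0. ] [206.8   0.2   0. ]
hole [569.2 127.6  80. ]
hole [570.8 -10.4  80. ]
hole [489.9 127.7  80. ]
hole [490.4 -10.6  80. ]
cap far [579.4  58.9 112. ] near [479.4  58.2 112. ]
scene rim [535.   53.2  98. ]
scene cap [581.3  57.8 109. ] cap near [482.2  55.1 112. ]
[552.2 275.2]
[547.9 106.8]
[254.1 103.1]
[231.8 270.3]
```

```bash
cat >> h.py <<'E'
from scipy.spatial.transform import Rotation as Ro
np.set_printoptions(precision=3,suppress=True)
def Rt(): q=r.sense()["tcp_rot"]; return Ro.from_quat([q[1],q[2],q[3],q[0]])
def goal(pitch,flip=1): # pitch down angle from horizontal in xz-plane
    x=np.array([np.cos(pitch),0,-np.sin(pitch)]); z=np.array([0,flip,0.]); return Ro.from_matrix(np.stack([x,np.cross(z,x),z],1))
def st():
    s=r.sense(); print(s["time"],s["joints"],s["tool_pos"],"F",s["wrist_force"],s["grip_width"]); print(Rt().as_matrix())
def plan(pos,pitch,flip):
    p=r.sense()["tool_pos"]; R=Rt(); G=goal(pitch,flip)
    rv=(R.inv()*G).as_rotvec(); d=np.array(pos)-p
    print("rotvec tool units",rv/.12,"d world",d,"d in current tool/20",R.inv().apply(d)/20,"in goal tool/20",G.inv().apply(d)/20)
E
python3 - <<'E'
from h import *
st()
for f in (1,-1): plan((470,58.5,300),np.pi/2,f)
E
```

```text
0.25 [-1.165  0.423  1.63  -0.     1.089 -0.019] [ 257.496 -569.228  230.961] F [-0.32   0.272 -0.014] 85.4035866715268
[[-0.     0.911  0.412]
 [ 0.001  0.412 -0.911]
 [-1.    -0.    -0.001]]
rotvec tool units [-22.64   -0.002  -0.008] d world [212.504 627.728  69.039] d in current tool/20 [ -3.436  22.616 -24.221] in goal tool/20 [ -3.452 -10.625  31.386]
rotvec tool units [ 3.54  -0.006  0.001] d world [212.504 627.728  69.039] d in current tool/20 [ -3.436  22.616 -24.221] in goal tool/20 [ -3.452  10.625 -31.386]
```

```bash
python3 -m jog '-0.5 0.7 -0.7 0.506 0 0 -1; -0.5 0.7 -0.7 0.506 0 0 -1; -0.5 0.7 -0.7 0.506 0 0 -1; -0.5 0.7 -0.7 0.506 0 0 -1; -0.5 0.7 -0.7 0.506 0 0 -0.4; -0.5 0.7 -0.7 0.506 0 0 -0.4; -0.5 0.7 -0.7 0.506 0 0 -0.4'
python3 - <<'E'
from h import *
st()
plan((470,58.5,300),np.pi/2,-1)
E
```

```text
time: 1.12
tool_pos: [328.9, -451.0, 301.6]
tcp_rot: [0.499, 0.501, 0.499, -0.501]
wrist_force: [-0.1, -0.4, -0.1]
grip_width: 59.7
1.125 [-0.962  0.249  1.711  0.     1.182  0.611] [ 328.933 -450.969  301.619] F [-0.107 -0.382 -0.068] 59.728314844601606
[[-0.     1.    -0.002]
 [ 0.    -0.002 -1.   ]
 [-1.    -0.    -0.   ]]
rotvec tool units [-0.019 -0.001  0.001] d world [141.067 509.469  -1.619] d in current tool/20 [  0.083   6.995 -25.49 ] in goal tool/20 [  0.081   7.053 -25.473]
```

```bash
python3 -m jog '0 0.35 -1 0 0 0 -0.4; 0 0.35 -1 0 0 0 -0.4; 0 0.35 -1 0 0 0 -0.4; 0 0.35 -1 0 0 0 -0.4; 0 0.35 -1 0 0 0 -0.4; 0 0.35 -1 0 0 0 -0.4; 0 0.35 -1 0 0 0 -0.4; 0 0.35 -1 0 0 0 -0.4; 0 0.35 -1 0 0 0 -0.4; 0 0.35 -1 0 0 0 -0.4; 0 0.35 -1 0 0 0 -0.4; 0 0.35 -1 0 0 0 -0.4; 0 0.35 -1 0 0 0 -0.4; 0 0.35 -1 0 0 0 -0.4; 0 0.35 -1 0 0 0 -0.4; 0 0.35 -1 0 0 0 -0.4; 0 0.35 -1 0 0 0 -0.4; 0 0.35 -1 0 0 0 -0.4; 0 0.35 -1 0 0 0 -0.4; 0 0.35 -1 0 0 0 -0.4'; python3 -m jog '0 0 -1 0 0 0.93 -0.4; 0 0 -1 0 0 0.93 -0.4; 0 0 -1 0 0 0.93 -0.4; 0 0 -1 0 0 0.93 -0.4; 0 0 -1 0 0 0.93 -0.4; 0 0 -0.5 0 0 0.93 -0.4; 0 0 0 0 0 0.93 -0.4; 0 0 0 0 0 0 -0.4'
python3 - <<'E'
from h import *
import cv2
st()
plan((595.5-100,58.5,94+100),np.pi/4,-1)
c=cam("wrist");cv2.imwrite("pics/w1.png",c[2][:,:,::-1])
E
```

```text
time: 3.62
tool_pos: [468.7, -50.3, 301.3]
tcp_rot: [0.5, 0.5, 0.5, -0.5]
wrist_force: [-0.8, -0.4, 0.1]
grip_width: 59.3
time: 4.62
tool_pos: [468.4, 55.2, 300.6]
tcp_rot: [0.65, 0.646, 0.279, -0.287]
wrist_force: [-0.3, 1.2, -0.7]
grip_width: 59.9
4.625 [ 0.175 -0.134  2.337 -0.581  0.239  2.268] [468.383  55.238 300.597] F [-0.304  1.221 -0.692] 59.88944846038002
[[ 0.679  0.734 -0.008]
 [-0.012  0.    -1.   ]
 [-0.734  0.679  0.009]]
rotvec tool units [0.004 0.099 0.321] d world [  27.117    3.262 -106.597] d in current tool/20 [ 4.83  -2.626 -0.221] in goal tool/20 [ 4.728 -2.81  -0.163]
```

View pics/w1.png

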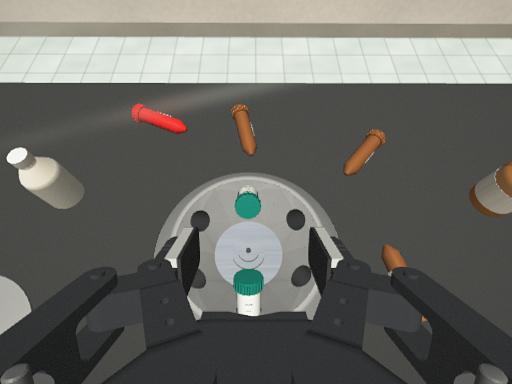

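```bash
python3 -m jog '0 0 0 0 0 -0.6 -0.4; 0 0 0 0 0 -0.6 -0.4; 0 0 0 0 0 -0.6 -0.4; 0 0 0 0 0 -0.6 -0.4; 0 0 0 0 0 0 -0.4'
python3 - <<'E'
from h import *
st()
plan((557,58.5,160.5),np.deg2rad(65),-1)
E
```

```text
time: 5.3
tool_pos: [471.8, 55.5, 303.0]
tcp_rot: [0.601, 0.601, 0.368, -0.376]
wrist_force: [-0.3, -0.5, 0.1]
grip_width: 59.9
5.3 [ 0.136 -0.081  2.154 -0.121  0.614  1.797] [471.791  55.457 303.028] F [-0.253 -0.463  0.085] 59.89584370485956
[[ 0.446  0.895 -0.009]
 [-0.009 -0.006 -1.   ]
 [-0.895  0.446  0.006]]
rotvec tool units [-0.048  0.074 -0.22 ] d world [  85.209    3.043 -142.528] d in current tool/20 [ 8.277  0.63  -0.23 ] in goal tool/20 [ 8.259  0.85  -0.152]
```

```bash
python3 -m jog '1 0.1 -0.03 -0.05 0.07 -0.2 -0.4; 1 0.1 -0.03 0 0 0 -0.4; 1 0.1 -0.03 0 0 0 -0.4; 1 0.1 -0.03 0 0 0 -0.4; 1 0.1 -0.03 0 0 0 -0.4; 1 0.1 0 0 0 0 -0.4; 1 0.1 0 0 0 0 -0.4; 1 0.1 0 0 0 0 -0.4; 0 0 0 0 0 0 -0.4'
python3 - <<'E'
from h import *
import cv2
st()
plan((591,58.5,88),np.deg2rad(65),-1)
for n in ["wrist","top","scene"]:
    c=cam(n);f=c[2][:,:,::-1]
    if n=="top": f=cv2.resize(f[155:255,175:275],None,fx=4,fy=4)
    if n=="scene": f=cv2.resize(f[130:210,210:320],None,fx=5,fy=5)
    cv2.imwrite(f"pics/{n}2.png",f)
E
```

```text
time: 6.42
tool_pos: [552.2, 57.1, 162.5]
tcp_rot: [0.597, 0.595, 0.38, -0.381]
wrist_force: [-0.0, -0.3, -0.3]
grip_width: 60.0
6.425 [ 0.108  0.3    2.119 -0.167  0.294  1.828] [552.163  57.093 162.538] F [-0.02  -0.296 -0.332] 59.960839380387874
[[ 0.422  0.907 -0.001]
 [-0.003  0.001 -1.   ]
 [-0.907  0.422  0.003]]
rotvec tool units [0.005 0.023 0.01 ] d world [ 38.837   1.407 -74.538] d in current tool/20 [ 4.198  0.19  -0.082] in goal tool/20 [ 4.198  0.185 -0.07 ]
```

View pics/wrist2.png

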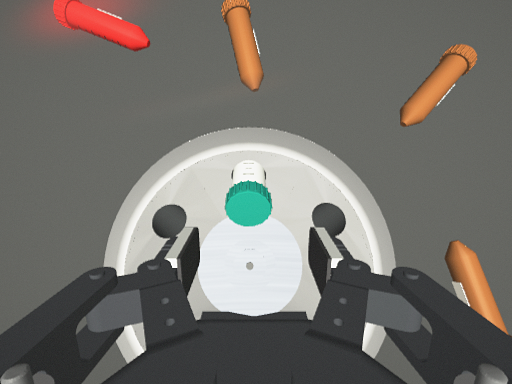

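View pics/scene2.png

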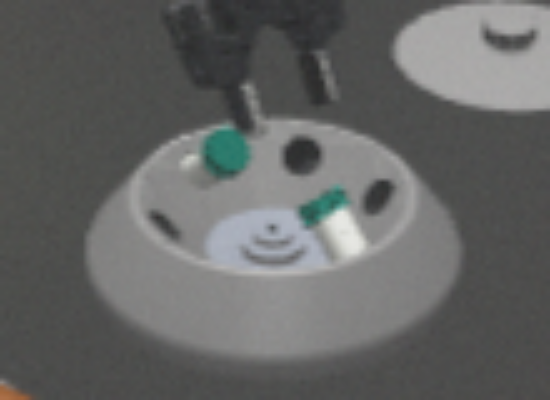

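Run:
```python
from h import *
import cv2
c=cam("wrist");cv2.imwrite("pics/w2c.png",cv2.resize(c[2][140:280,140:360,::-1],None,fx=3.5,fy=3.5,interpolation=cv2.INTER_CUBIC))
print("cap top",ray(c,248.5,206,114), "hub",ray(c,249.5,266,64),"tube exit", ray(c,248.7,168,80))
t=np.array([529.5-0,58.5,0])
for q in [(48,0,112),(0,0,64),(80,0,80)]: print(proj(c,t+q))
```

```text
cap top [576.516  60.703 114.   ] hub [527.644  60.526  64.   ] tube exit [615.593  61.149  80.   ]
[251.401 205.05 ]
[251.72  263.901]
[251.61 174.51]
```

View pics/w2c.png

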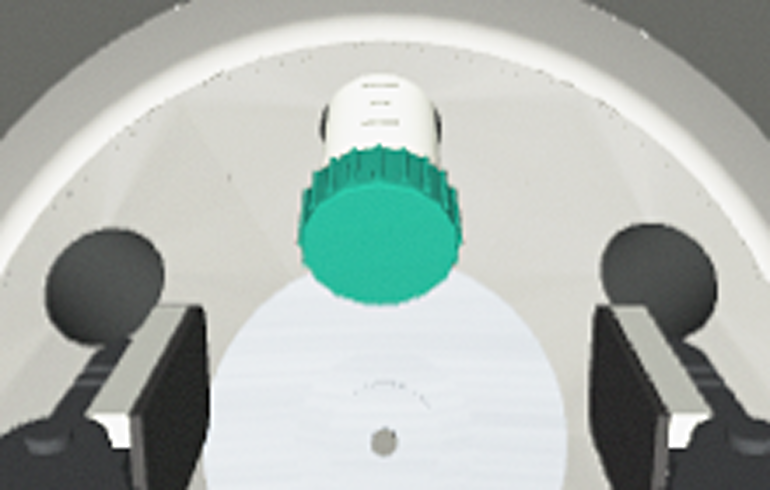

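```bash
python3 -m jog '0 0.5 -0.05 0 0 -0.75 -0.4; 0 0.4 -0.05 0 0 -0.75 -0.4; 0 0.3 -0.05 0 0 -0.75 -0.4; 0 0.2 0 0 0 -0.7 -0.4; 0 0 0 0 0 0 -0.4'
python3 - <<'E'
from h import *
st()
plan((583,60.3,86),np.deg2rad(85),-1)
E
```

```text
time: 7.25
tool_pos: [580.6, 60.2, 173.9]
tcp_rot: [0.522, 0.521, 0.477, -0.479]
wrist_force: [-0.0, -0.1, 0.3]
grip_width: 59.6
7.25 [ 0.088  0.402  1.823 -0.014  0.83   1.669] [580.647  60.168 173.921] F [-0.047 -0.067  0.292] 59.64479037227264
[[ 0.086  0.996 -0.001]
 [-0.003 -0.001 -1.   ]
 [-0.996  0.086  0.003]]
rotvec tool units [-0.005  0.023  0.007] d world [  2.353   0.132 -87.921] d in current tool/20 [ 4.39  -0.263 -0.018] in goal tool/20 [ 4.39  -0.266 -0.007]
```

```bash
python3 -m jog '0.8 -0.05 0 0 0 0 -0.4; 0.8 -0.05 0 0 0 0 -0.4; 0.8 -0.05 0 0 0 0 -0.4; 0.8 -0.05 0 0 0 0 -0.4; 0.8 -0.05 0 0 0 0 -0.4; 0.4 0 0 0 0 0 -0.4; 0 0 0 0 0 0 -0.4'
python3 - <<'E'
from h import *
import cv2
st()
plan((583,60.3,86),np.deg2rad(85),-1)
for n in ["wrist","scene"]:
    c=cam(n);f=c[2][:,:,::-1]
    if n=="scene": f=cv2.resize(f[130:210,210:320],None,fx=6,fy=6,interpolation=cv2.INTER_CUBIC)
    cv2.imwrite(f"pics/{n}3.png",f)
E
```

```text
time: 8.12
tool_pos: [581.1, 59.7, 84.0]
tcp_rot: [0.521, 0.519, 0.478, -0.48]
wrist_force: [0.6, 0.4, 0.3]
grip_width: 59.8
8.125 [ 0.087  0.542  1.861 -0.017  0.657  1.672] [581.095  59.683  84.017] F [0.607 0.403 0.318] 59.82193839966862
[[ 0.082  0.997 -0.001]
 [-0.003 -0.001 -1.   ]
 [-0.997  0.082  0.003]]
rotvec tool units [-0.004  0.028  0.043] d world [1.905 0.617 1.983] d in current tool/20 [-0.091  0.103 -0.031] in goal tool/20 [-0.09   0.104 -0.031]
```

View pics/wrist3.png

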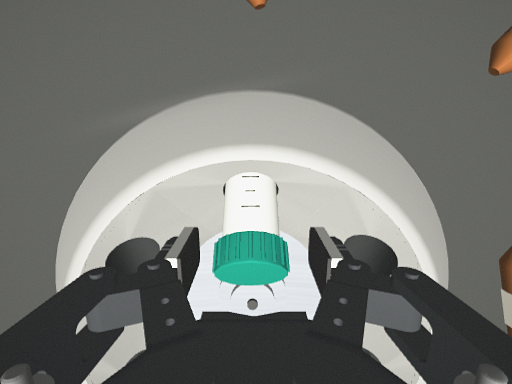

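View pics/scene3.png

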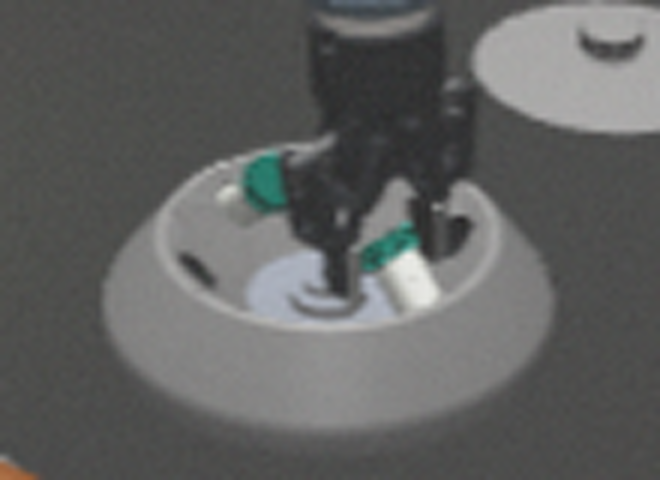

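```bash
python3 -m jog '0 0.1 -0.05 0 0 0 -0.1; 0 0 0 0 0 0 0.1; 0 0 0 0 0 0 0.5; 0 0 0 0 0 0 1; 0 0 0 0 0 0 1; 0 0 0 0 0 0 1' 60
python3 - <<'E'
from h import *
import cv2
st()
for n in ["wrist","scene"]:
    c=cam(n);f=c[2][:,:,::-1]
    if n=="scene": f=cv2.resize(f[130:210,210:320],None,fx=6,fy=6,interpolation=cv2.INTER_CUBIC)
    cv2.imwrite(f"pics/{n}4.png",f)
E
```

```text
time: 8.98
tool_pos: [583.6, 60.8, 85.5]
tcp_rot: [0.521, 0.52, 0.478, -0.48]
wrist_force: [-2.3, 0.8, 6.1]
grip_width: 32.9
8.975 [ 0.089  0.542  1.856 -0.017  0.66   1.674] [583.591  60.816  85.468] F [-2.268  0.771  6.142] 32.9079432005649
[[ 0.084  0.996 -0.001]
 [-0.003 -0.001 -1.   ]
 [-0.996  0.084  0.003]]
```

View pics/wrist4.png

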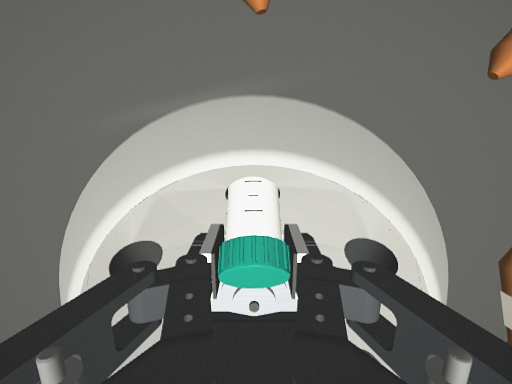

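View pics/scene4.png

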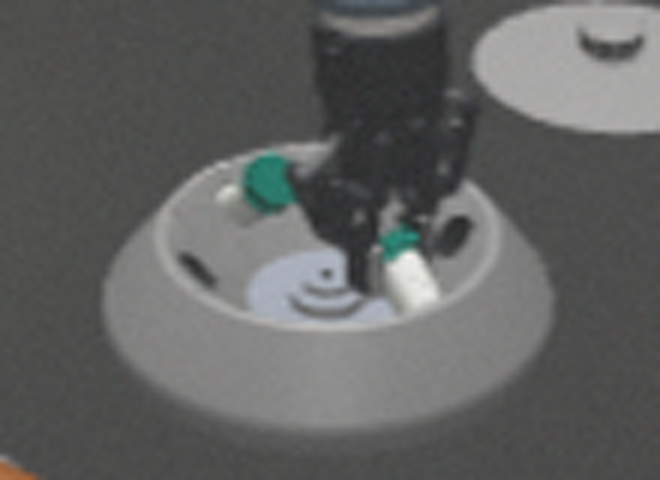

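```bash
python3 -m jog '-0.23 -0.195 0 0 0 0 1; -0.382 -0.322 0 0 0 0 1; -0.382 -0.322 0 0 0 0 1; 0 0 0 0 0 0 1'
python3 - <<'E'
from h import *
import cv2
st()
for n in ["wrist","scene"]:
    c=cam(n);f=c[2][:,:,::-1]
    if n=="scene": f=cv2.resize(f[130:210,210:320],None,fx=6,fy=6,interpolation=cv2.INTER_CUBIC)
    cv2.imwrite(f"pics/{n}5.png",f)
E
```

```text
time: 9.57
tool_pos: [564.5, 60.8, 104.1]
tcp_rot: [0.521, 0.52, 0.478, -0.48]
wrist_force: [0.6, -0.3, 0.8]
grip_width: 33.3
9.575 [ 0.092  0.49   1.892 -0.017  0.676  1.677] [564.472  60.817 104.082] F [ 0.55  -0.342  0.773] 33.34398998345894
[[ 0.083  0.997 -0.001]
 [-0.003 -0.    -1.   ]
 [-0.997  0.083  0.003]]
```

View pics/wrist5.png

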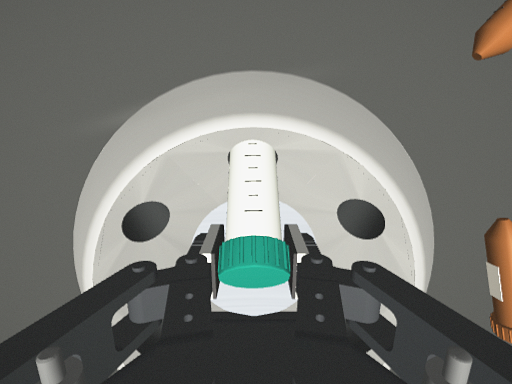

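View pics/scene5.png

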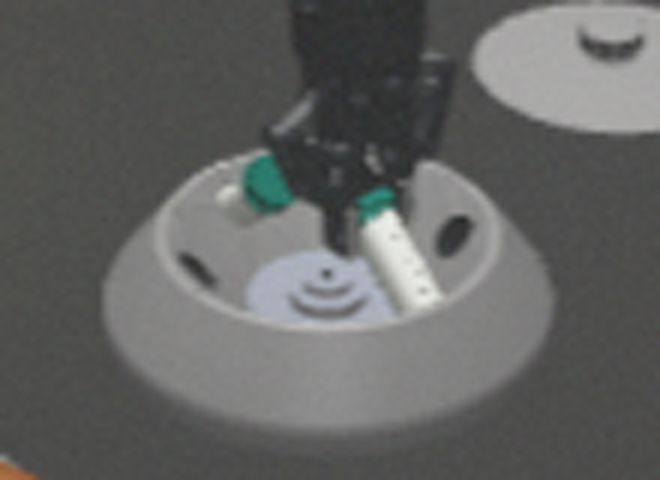

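```bash
python3 -m jog '-0.382 -0.322 0 0 0 0 1; -0.458 -0.387 0 0 0 0 1; -0.458 -0.387 0 0 0 0 1; -0.458 -0.387 0 0 0 0 1; -0.382 -0.322 0 0 0 0 1; 0 0 0 0 0 0 1; 0 0 0 0 0 0 1'
python3 - <<'E'
from h import *
import cv2
st()
for n in ["wrist","scene"]:
    c=cam(n);f=c[2][:,:,::-1]
    if n=="scene": f=cv2.resize(f[130:210,210:320],None,fx=6,fy=6,interpolation=cv2.INTER_CUBIC)
    cv2.imwrite(f"pics/{n}6.png",f)
E
```

```text
time: 10.55
tool_pos: [525.6, 61.0, 143.0]
tcp_rot: [0.521, 0.52, 0.478, -0.48]
wrist_force: [-0.7, -0.4, -0.4]
grip_width: 33.3
10.55 [ 0.1    0.38   1.958 -0.017  0.721  1.684] [525.567  60.95  142.992] F [-0.665 -0.362 -0.432] 33.31237637487398
[[ 0.083  0.997 -0.001]
 [-0.003 -0.001 -1.   ]
 [-0.997  0.083  0.003]]
```

View pics/wrist6.png

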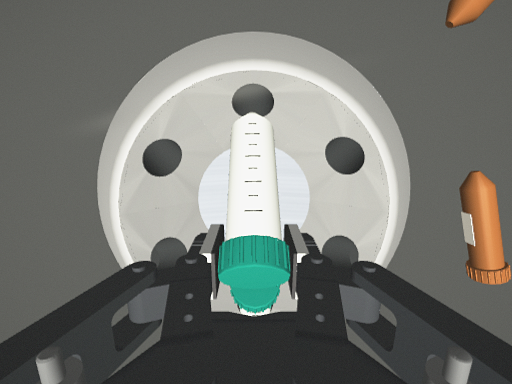

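View pics/scene6.png

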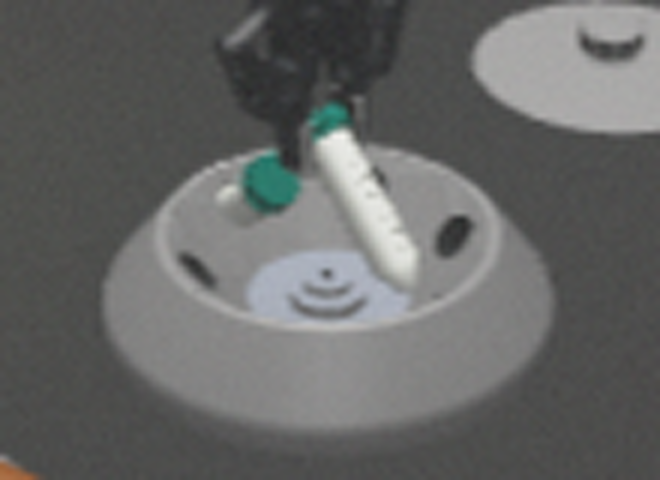

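```bash
python3 -m jog '-0.6 0 0 0 0 0 1; -0.9 -0.05 0 0 0 0 1; -1 -0.08 0 0 0 0 1; -1 -0.08 0 0 0 0 1; -1 -0.08 0 0 0 0 1; -1 -0.08 0 0 0 0 1; -1 -0.08 0 0 0 0 1; -0.5 0 0 0 0 0 1; 0 0 0 0 0 0 1'
python3 - <<'E'
from h import *
st()
E
python3 -m jog '0 0 0 0 0 -0.3 1; 0 0 0 0 0 -0.5 1; 0 0 0 0 0 -0.5 1; 0 0 0 0 0 -0.5 1; 0 0 0 0 0 -0.5 1; 0 0 0 0 0 -0.5 1; 0 0 0 0 0 -0.5 1; 0 0 0 0 0 -0.5 1; 0 0 0 0 0 -0.5 1; 0 0 0 0 0 -0.5 1; 0 0 0 0 0 -0.5 1; 0 0 0 0 0 -0.5 1; 0 0 0 0 0 -0.5 1; 0 0 0 0 0 -0.25 1; 0 0 0 0 0 0 1; 0 0 0 0 0 0 1'
python3 - <<'E'
from h import *
import cv2
st()
for n in ["wrist","scene","top"]:
    c=cam(n);f=c[2][:,:,::-1]
    if n=="scene": f=cv2.resize(f[70:210,180:340],None,fx=4.5,fy=4,interpolation=cv2.INTER_CUBIC) if 0 else cv2.resize(f[70:210,180:340],None,fx=4,fy=4,interpolation=cv2.INTER_CUBIC)
    cv2.imwrite(f"pics/{n}7.png",f)
E
```

```text
time: 11.78
tool_pos: [505.2, 61.5, 282.5]
tcp_rot: [0.521, 0.52, 0.477, -0.479]
wrist_force: [0.9, 1.1, -1.0]
grip_width: 33.2
11.775 [ 0.105  0.151  1.884 -0.014  1.022  1.683] [505.208  61.469 282.503] F [ 0.927  1.129 -1.041] 33.239771271395774
[[ 0.085  0.996 -0.001]
 [-0.003 -0.    -1.   ]
 [-0.996  0.085  0.003]]
time: 13.78
tool_pos: [504.7, 61.4, 281.7]
tcp_rot: [-0.298, -0.297, -0.64, 0.643]
wrist_force: [0.3, 0.5, -1.5]
grip_width: 33.3
13.775 [0.071 0.557 1.459 0.046 1.826 1.64 ] [504.728  61.415 281.656] F [ 0.262  0.456 -1.513] 33.25430148984177
[[-0.646  0.763 -0.001]
 [-0.002 -0.003 -1.   ]
 [-0.763 -0.646  0.003]]
```

View pics/wrist7.png

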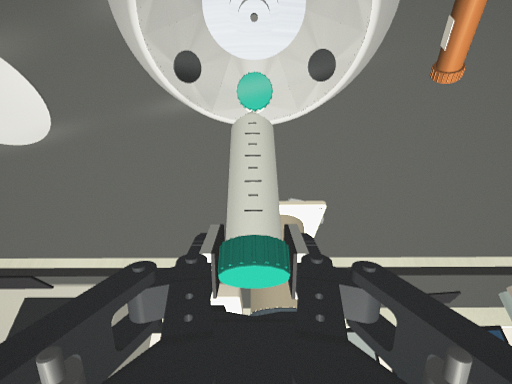

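View pics/scene7.png

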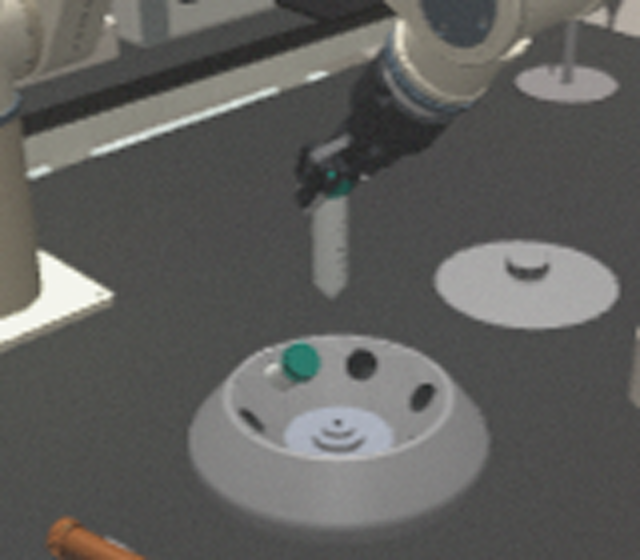

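View pics/top7.png

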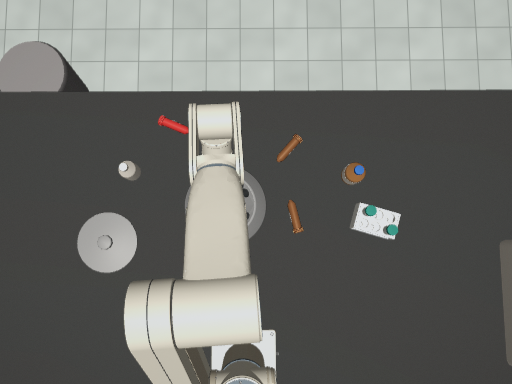

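Run:
```python
from h import *
import cv2
from scipy.optimize import least_squares
w=cam("wrist");s=cam("scene")
# tip, wrist & scene; body silhouette mid-points
g=lambda x,y:np.array([180+x/4-.4,70+y/4-.4])
def res(p):
    tip=p[:3]; a=np.array([p[3],p[4],np.sqrt(1-p[3]**2-p[4]**2)])
    e=[proj(w,tip)-[252,113], proj(s,tip)-g(331,298), (proj(w,tip+116*a)-[254,275])]
    q=proj(s,tip+90*a); t=proj(s,tip); 
    e.append([ (q-g(331,205))[0] ]); return np.concatenate(e)
o=least_squares(res,[500,60,180,0,0]); print(o.x,np.degrees(np.arcsin(o.x[3:])),o.fun)
cv2.imwrite("pics/w8.png",cv2.resize(w[2][100:300,190:320,::-1],None,fx=3,fy=3))
cv2.imwrite("pics/s8.png",cv2.resize(s[2][100:160,235:285,::-1],None,fx=9,fy=9))
```

```text
[517.305  62.183 190.836  -0.016  -0.009] [-0.895 -0.497] [ 0.071  0.011  0.329 -0.42  -0.019 -0.056 -0.225]
```

View pics/w8.png

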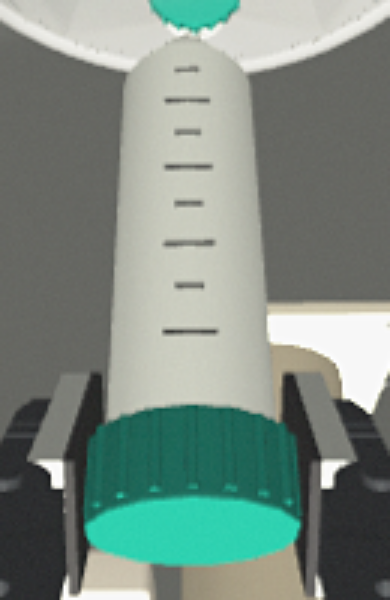

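View pics/s8.png

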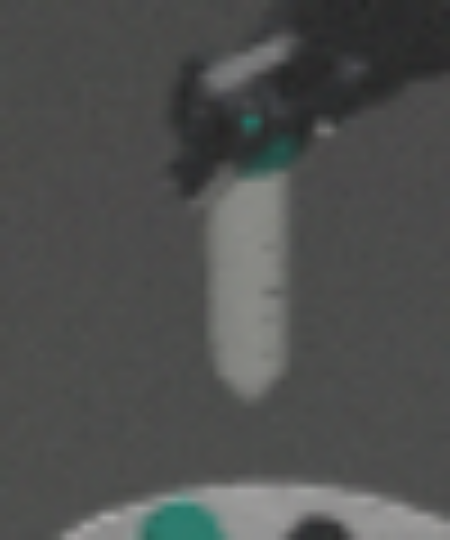

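```bash
python3 -m jog '0 0 0 0 0 0 1; 0 0 0 0 0 0 1; 0 0 0 0 0 0 1'
python3 - <<'E'
from h import *
print(r.sense()["qvel"]); print(r.hand_in())
E
```

```text
time: 14.4
tool_pos: [504.8, 61.4, 281.7]
tcp_rot: [-0.298, -0.297, -0.64, 0.643]
wrist_force: [0.7, -0.7, 0.0]
grip_width: 33.4
[-0.001  0.001 -0.    -0.001 -0.001 -0.001]
the job is handed in; nothing more can be done
None
```

I drew the far-side tube about 82 mm straight out along its 45° hole, gripping it by the cap at 60 N. Then I lifted it clear, turned it upright and handed it in at 14.4 s, still in the gripper; no verdict was reported.

- **Tilt and height:** a fit to the wrist and scene pictures put the tube about 1° from vertical. Its tip is at z ≈ 191 mm, about 93 mm above the rim against the 50 mm needed.
- **Stillness and grip:** the arm was still (joint speeds about 0.001 rad/s). The grip opening held at 33.4 mm, slightly under the 35 mm cap width, and the tube showed no slip in the pictures.
- **Other things:** in the last pictures the counter tube, lid, rack with its tubes, and both bottles looked unmoved. I checked these by eye only and did not measure their positions.
- **What disagreed:** the top and wrist cameras differed by about 2 mm in the tube's sideways position. I centred the fingers on the wrist view before closing.
- **Change of plan:** I first meant to grip with the tool along the tube, but that brought a wrist joint close to the end of its range. I gripped with the tool nearly vertical instead.

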